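# Take the re-handled skiving knife out of the cam vise and lay it in the empty tray

### The arm

A 7-joint arm with a two-finger parallel gripper is mounted at the origin on the work surface. World frame = base frame: x ahead of the robot, y to its left, z up, the work surface at z = 0. Lengths are in mm, angles in rad, forces in N, time in s.
With the tool pointing down it reaches from about 425 to 875 mm from the base axis. Payload 8.4 kg.
Tool frame: the origin (TCP) lies midway between the tips of the shut fingers; the grasp point (between the pads) lies 19 mm behind it; x points along the fingers, y is the direction in which the jaws open and shut, and the axes are right-handed (so a half turn about x gives the same grasp; the last joint's range is limited). The gripper opens to 87 mm and grips with 3 to 60 N. Pads are 19 mm wide; open, the fingers measure 117 mm over their backs; the gripper's body (75 mm by 190 mm) begins 51 mm behind the grasp point.
Start: joints at [-1.353, 0.333, 0.04, 1.465, -0.013, 1.343, -0.059], TCP at [202.494, 617.624, 222.546] pointing down, gripper open.
Joint ranges: [-2.58, 2.58], [-0.38, 2.09], [-1.3, 1.39], [0.25, 2.4], [-1.5, 4.64], [0.08, 2.09], [-2.65, 2.65]. Speed limits (rad/s): [2.22, 2.22, 2.79, 2.79, 3.14, 3.14, 3.14].

### API

Orientations are given as a rotation vector (axis times angle).
In Python, from rig import env, imaging gives the robot as it stands. The module is installed in compiled form; this text tells all that it offers.
- The arm moves only by the shell command python3 -m handwheel 'ROWS'. ROWS is text: rows parted by semicolons, each of 7 numbers parted by spaces: the turn, a rotation vector about the world's x, y, z in degrees, then the shift along the world's x, y, z in cm, then the opening, from -1 (shut) to 1 (fully open). A call has 1 to 12 rows; each row shifts and turns the pose as measured when the row begins; what a row does not reach is not made up. A row lasts 1/12 s, in which the tool goes at most 41.7 mm and 7.16 degrees, less where a joint would pass 70% of its speed; a pose out of reach is approached as far as the arm can. A call with a gripper value outside its range is refused whole. The fingers move at their own pace and stop on an object; the grip force is fixed at half the most. Time passes only in rows, so rows that do not move let the fingers close. It gives the time, the measured TCP pose, the force and the opening at its end, in the units of the state.
- env.observe(): the state, without advancing time (a new reading comes with each control period).
- imaging.read_camera(name): name is "scene" or "side" or "wrist"; returns the picture (480x640x3 uint8, red, green, blue); there is no depth.
- imaging.camera_params(name): a dict with "intrinsics" (3x3 intrinsics, pixels), "world_from_camera" (4x4, takes a point from camera to world coordinates); the wrist camera has in their place "tool_from_camera" (4x4, takes a point from camera to tool coordinates, whose origin is the TCP and whose axes are the tool frame's). Camera axes: x right, y down, z forward; pixel columns grow to the right and rows downward; lengths in mm; the calibration is good to about 2 mm. A picture is of the moment at which its call begins: read the wrist's pose just before it. camera_params takes no time and is no camera call.
- env.hand_in(): hands the job in, once; it reports no verdict.
The state is a dict: "time": time; "joint_pos": joint angles; "qd": joint speeds; "joint_torque": joint torques, N m; "eef_pos": TCP position; "orientation": TCP orientation; "contact_force": force on the tool from outside, world axes, zero at the start; "wrist_torque": the same for the moment, N m; "width": finger opening in mm.
Only numpy, scipy, OpenCV 4.12 (cv2) and the standard library are available. Lean on these libraries where they do the work, as an engineer would, in place of code of your own. Each camera call takes 0.05 s, during which the arm holds its last target. There are 200 camera calls.

### The job

The glue on the new handle has set: swing the cam lever of the vise round to release it, slide the jaw back by at least 12 mm so that the knife stands free, lift the knife out and lay it in the empty knife tray, flat and lengthwise with the ground bevel of its blade facing up. The cork lining of the trays is not equally thick, so set the knife down by feel: neither let it fall onto the cork nor press it in (rolling over onto its flat by its own weight is fine). Leave the vise open, and the old knife and the other bench things where they are.

Things in the scene. Friction and masses are not known exactly. Their poses are not given: they have to be found in the camera images.
- vise: cam vise bolted to the bench: green-grey iron bed 222 x 96 mm, flat top 28 mm above the bench. Origin at bench level, midway along the jaws, in the clamped knife's mid-plane. x: along the bed from the cam to the fixed jaw (about world -y); y: along the jaws, away from the robot. Jaws 50 mm wide in y, 38 mm thick, tops at 70 mm; faces at x = +12 mm (fixed) and -12 mm (sliding, shut)
- jaw (a joint): travel of the sliding jaw in m: 0 = shut on the knife, grows as it slides along the vise's -x. It slides by hand with about 5 N of friction and stays where left, but only as far as the cam behind it allows: 17 mm x (1 - cos a) with the cam lever at angle a, so not at all when locked
- jaw_grip (a point): point in the middle of the sliding jaw, 55 mm above the bench; moves with it. The jaw has no handle: it is taken by its two serrated sides, 50 mm apart, 25 mm either side of this point along the vise's y; they are free from bed to top
- cam (a joint): angle of the cam lever in rad: about 0 = locked; to release, it turns clockwise seen from above, about a vertical pivot at x = -91 mm, y = 0 of the vise, to a stop at 2.1; stays where left; about 3 N at the grip turns it
- lever_grip (a point): point on the axis of the lever's round red grip, 95 mm from the pivot, 65 mm above the bench. The grip is 22 mm thick, 56 mm long, lies level along the lever (66 to 122 mm from the pivot). At 0 the lever points towards the robot: 10 deg from the vise's -y, on the side of its -x. Its swing is clear but for the 36 mm high bed
- knife: finished skiving knife, 0.19 kg, 200 mm: pale handle 34 x 24 mm from own y = -92 to +28 mm, steel blade 32 x 3 mm from there to y = +108. Origin at the balance point, mid-section. Own x: through the 24 mm thickness, out of the face with the ground bevel at the blade's end; z across the width. It stands on its narrow edge on the vise bed and stays standing when the jaw opens
- bevel (a point): middle of the ground bevel, a bright strip across the end of the finished knife's blade on its +x face. In the vise this face looks to the fixed jaw, the blade points away from the robot, and about 35 mm of handle and the blade stick out of the jaws on the far side, about 35 mm of handle on the near side
- tray_1: one of two like beech knife trays, fixed, 240 mm (x) x 120 mm (y) outside, walls 6 mm thick, 36 mm high. Origin at bench level under its centre, long axis x. Lined with springy cork (gives 1 mm per 3 N), its top 4 to 30 mm above the bench: differently in each tray, and not told. One tray holds the old knife, the other is empty; which stands left or right changes
- tray_2: one of two like beech knife trays, fixed, 240 mm (x) x 120 mm (y) outside, walls 6 mm thick, 36 mm high. Origin at bench level under its centre, long axis x. Lined with springy cork (gives 1 mm per 3 N), its top 4 to 30 mm above the bench: differently in each tray, and not told. One tray holds the old knife, the other is empty; which stands left or right changes
- old_knife: another skiving knife of the same size and shape, dark handle, lying flat in one of the trays with its bevel up; origin under its balance point, x towards the blade
- strop: leather-faced beech strop paddle, 62 x 305 mm, 20 mm high, lying near the far edge of the bench; origin under the leather's centre
- mallet: white-headed mallet lying down, head 60 mm dia x 95 mm long, walnut handle; origin under the head
- glue: round glue jar with a yellow cap, 60 mm dia, 75 mm high; origin under its centre
- awl: awl with a red handle, 162 mm long, 28 mm thick, lying between robot and vise; origin under the ferrule, x towards the point
- slicker: wooden edge slicker, a 30 mm round rod 137 mm long, lying; origin under its middle

How it is judged (in metres and radians):
On the way, in this order (a step that is already met when the one before it is completed fails the run):
1. the jaw is slid back at least 10 mm while the knife still stands in the vise (value of joint jaw above 0.01 m and z of knife in the frame of vise below 0.05 m and distance of knife from where it was at the start of the episode below 0.02 m), for 0.2 s.
2. the knife is lifted clear above the jaws, the jaw still open (z of knife in the frame of vise above 0.09 m and value of joint jaw above 0.008 m), for 0.1 s.
At the end, for the whole second after the job is handed in: The finished knife rests released and still on the floor of the empty tray, inside its walls, flat with the bevel side up (within 7 deg), lengthwise in the tray (within 11 deg, blade to either end); the vise jaw is still open by more than 8 mm; the old knife is within 20 mm of where it was (((x of knife in the frame of tray_1 between -0.028 and 0.028 m and y of knife in the frame of tray_1 between -0.042 and 0.042 m and z of knife in the frame of tray_1 between 0.014 and 0.046 m and angle between the y axis of knife and the x axis of tray_1, either way round below 0.2 rad) or (x of knife in the frame of tray_2 between -0.028 and 0.028 m and y of knife in the frame of tray_2 between -0.042 and 0.042 m and z of knife in the frame of tray_2 between 0.014 and 0.046 m and angle between the y axis of knife and the x axis of tray_2, either way round below 0.2 rad)) and angle between knife's own x axis and vertical below 0.12 rad and linear speed of knife below 0.01 m/s and value of joint jaw above 0.008 m and distance of old_knife from where it was at the start of the episode below 0.02 m); the robot touches nothing.
It fails at once if the finished knife is let fall: untouched and not yet lying down (bevel face more than 35 deg from up), it moves faster than 0.2 m/s, as after a fall of 2 mm (contact force between the fingers and knife below 0.2 N and linear speed of knife above 0.2 m/s and angle between knife's own x axis and vertical above 0.6 rad).
It fails at once if the finished knife is dropped or flung: untouched, it moves faster than 0.65 m/s (contact force between the fingers and knife below 0.2 N and linear speed of knife above 0.65 m/s).
It fails at once if standing on its edge, the finished knife is pressed into a tray with more than 25 N (angle between knife's own x axis and vertical above 1.5 rad and (contact force between knife and tray_1 above 25 N or contact force between knife and tray_2 above 25 N)).
It fails at once if the old knife is shifted by more than 20 mm (distance of old_knife from where it was at the start of the episode above 0.02 m).
It fails at once if another bench thing is shifted by more than 30 mm (distance of any of strop, mallet, glue, awl, slicker from where it was at the start of the episode above 0.03 m).
It also fails if it takes over 64 s, if anything falls off the work surface, if the arm or the gripper's body presses on something with over 40 N, if the wrist force passes 120 N, or if a joint passes its speed limit or range.

## Working session

There is one attempt and no reset: what is moved stays moved. The work goes in short steps, Python scripts to look and compute and a shell command to move; the robot and the scene stay as the last step left them, time stands still between calls to the robot, and variables do not carry over. Pictures are saved under pics/ and viewed, about 8 in all and at most 12, crops included, and the job is handed in when it is done.

```bash
mkdir -p pics
cat > h.py <<'E'
import numpy as np, cv2
from rig import env, imaging
from scipy.spatial.transform import Rotation as R
def pic(n,f):
    im=imaging.read_camera(n); cv2.imwrite('pics/'+f,im[:,:,::-1]); return im
def cam(n):
    p=imaging.camera_params(n); K=np.array(p['intrinsics'])
    if n=='wrist':
        s=env.observe(); T=np.eye(4); T[:3,:3]=R.from_rotvec(s['orientation']).as_matrix(); T[:3,3]=s['eef_pos']
        return K,T@np.array(p['tool_from_camera'])
    return K,np.array(p['world_from_camera'])
def px2w(n,u,v,z,KT=None):
    K,T=KT or cam(n); d=T[:3,:3]@np.linalg.inv(K)@[u,v,1]; o=T[:3,3]
    return o+d*(z-o[2])/d[2]
def w2px(n,P,KT=None):
    K,T=KT or cam(n); q=K@(T[:3,:3].T@(np.array(P)-T[:3,3])); return q[:2]/q[2]
E
python3 - <<'E'
from h import *
pic('scene','s1.png');pic('side','d1.png')
s=env.observe();print(s)
for n in('scene','side'):print(cam(n))
print(R.from_rotvec(s['orientation']).as_matrix().round(3)); print(imaging.camera_params('wrist'))
E
```

```text
{'time': 0.1, 'joint_pos': array([-1.35321313,  0.33383973,  0.03989427,  1.46617526, -0.01341291,
        1.34330656, -0.05850665]), 'qd': array([-0.00173343, -0.00101202,  0.00037803, -0.00243159, -0.00112247,
        0.00118859, -0.00112827]), 'joint_torque': array([ 3.30678697e-03, -6.57815623e+01,  1.33956123e+00, -4.04709613e+01,
       -5.96686662e-02,  4.09514958e-02,  4.69939573e-05]), 'eef_pos': array([202.38276486, 617.2436617 , 221.75254396]), 'orientation': array([ 0.24750529,  1.5565964 , -0.24980024]), 'contact_force': array([ 0.27698717,  0.00061273, -0.00140367]), 'wrist_torque': array([ 0.05965288, -0.03465454, -0.01814472]), 'width': 86.85113063836776}
(array([[466.15261408,   0.        , 316.82804143],
       [  0.        , 466.15261408, 237.92447032],
       [  0.        ,   0.        ,   1.        ]]), array([[ 5.38944578e-01,  7.14394224e-01, -4.46295455e-01,
         1.02867638e+03],
       [ 8.42309422e-01, -4.52460513e-01,  2.92906678e-01,
        -3.80741977e+02],
       [ 7.31976800e-03, -5.33779333e-01, -8.45592127e-01,
         9.43250188e+02],
       [ 
[... 480 characters left out ...]
55e+02],
       [ 0.00000000e+00,  0.00000000e+00,  0.00000000e+00,
         1.00000000e+00]]))
[[-0.     0.312  0.95 ]
 [-0.001  0.95  -0.312]
 [-1.    -0.001  0.   ]]
{'intrinsics': array([[362.21731925,   0.        , 320.32748416],
       [  0.        , 362.21731925, 244.82623912],
       [  0.        ,   0.        ,   1.        ]]), 'tool_from_camera': array([[-6.33684075e-04, -2.51668466e-01,  9.67813299e-01,
        -1.62089509e+02],
       [ 9.99998642e-01, -1.63185259e-03,  2.30413631e-04,
         6.68342122e-02],
       [ 1.52134079e-03,  9.67812131e-01,  2.51669158e-01,
        -6.83845742e+01],
       [ 0.00000000e+00,  0.00000000e+00,  0.00000000e+00,
         1.00000000e+00]])}
```

View pics/s1.png

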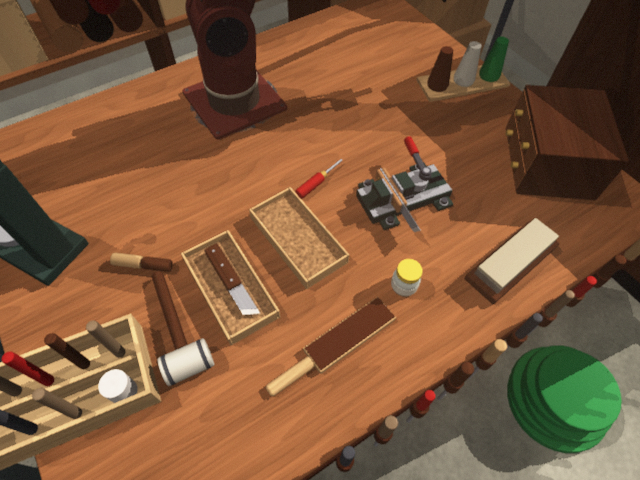

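View pics/d1.png

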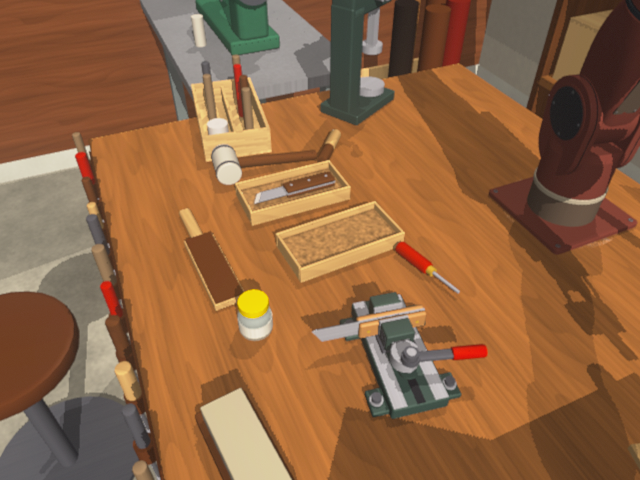

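Scene view: vise near (405,195), its red lever grip at (412,147), and the pale knife running from (382,172) to (425,240). The empty tray is at (298,235), the tray with the old knife at (230,285), and the awl at (320,178). Next, enlarged crops for measuring.

Run:
```python
from h import *
a=cv2.imread('pics/s1.png')[120:260,340:480]; b=cv2.imread('pics/d1.png')[280:430,305:505]
a=cv2.resize(a,(560,560),interpolation=2)
cv2.imwrite('pics/c1.png',a)
cv2.imwrite('pics/c2.png',cv2.resize(b,(800,600),interpolation=2))
print(w2px('scene',[202,617,222]),w2px('side',[202,617,222]))
# tray rims z=36
for u,v in [(251,207),(291,189),(348,257),(308,284)]: print(px2w('scene',u,v,36).round(1))
for u,v in [(277,236),(377,205),(404,237),(299,279)]: print('side',px2w('side',u,v,36).round(1))
for u,v in [(408,145),(432,172),(385,172),(426,239)]: print('v',px2w('scene',u,v,50).round(1))
```

```text
[459.70828038  -3.03230915] [875.99448135 422.06092645]
[ 391.4 -152.6   36. ]
[395.7 -43.4  36. ]
[629.9 -34.6  36. ]
[ 639.  -146.2   36. ]
side [ 631.2 -136.5   36. ]
side [ 395.  -143.2   36. ]
side [394.9 -28.2  36. ]
side [636.1  -6.   36. ]
v [443.5 282.6  50. ]
v [547.1 276.2  50. ]
v [484.5 176.9  50. ]
v [692.1 136.3  50. ]
```

View pics/c1.png

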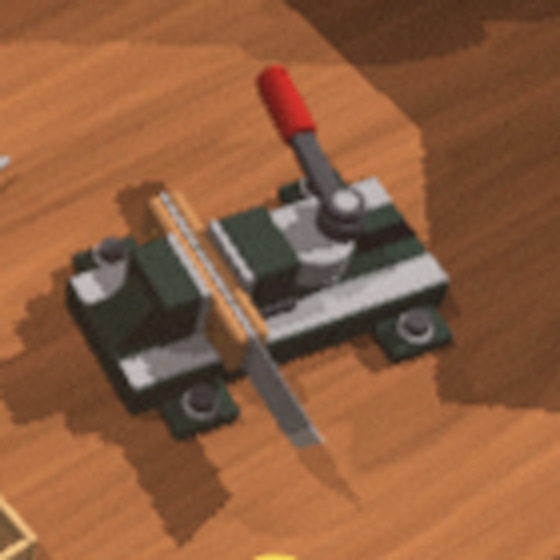

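View pics/c2.png

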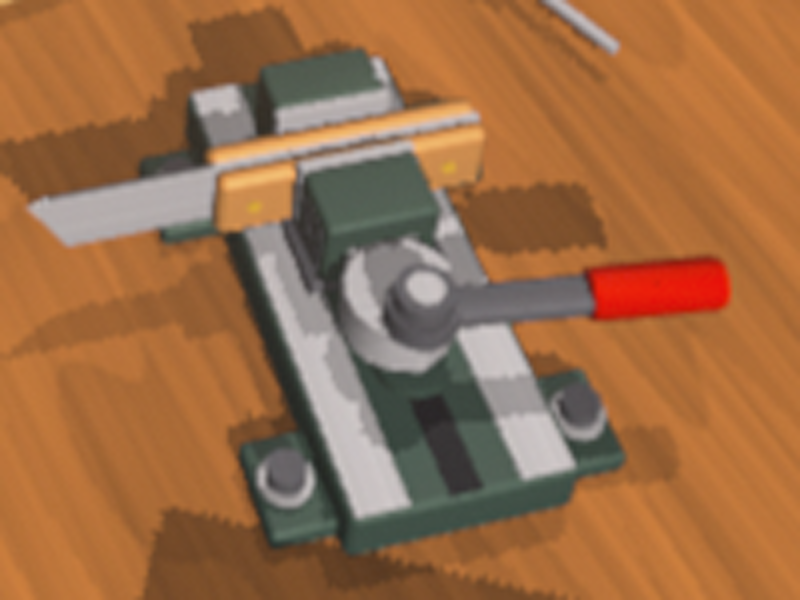

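Run:
```python
from h import *
from scipy.optimize import least_squares
a0=np.deg2rad(10); g=lambda r:(-91-r*np.sin(a0),-r*np.cos(a0),65)
sc=[((-12,-25,70),212,220),((-50,-25,70),268,207),((-50,25,70),298,262),((50,-25,70),135,248),((12,-25,70),172,235),((50,25,70),170,310),(g(122),270,70),(g(66),303,135),((12,-60,62),152,203),((-12,-60,62),178,190),((-12,60,62),267,330)]
sd=[((-12,-25,70),415,150),((-50,-25,70),440,212),((-50,25,70),315,245),((50,25,70),262,75),((50,-25,70),370,50),(g(122),727,283),(g(66),590,292),((-12,60,62),217,178),((-12,-60,62),483,128),((12,60,62),210,157)]
C=[('scene',cam('scene'),[(p,340+u/4,120+v/4) for p,u,v in sc]),('side',cam('side'),[(p,305+u/4,280+v/4) for p,u,v in sd])]
def res(t,out=False):
    r=[];c,s=np.cos(t[2]),np.sin(t[2])
    for n,KT,L in C:
        for p,u,v in L:
            w=[t[0]+c*p[0]-s*p[1],t[1]+s*p[0]+c*p[1],p[2]]; r+=list(w2px(n,w,KT)-[u,v])
    return np.array(r)
f=least_squares(res,[550,190,-1.57],loss='soft_l1');print(f.x,np.rad2deg(f.x[2]));print(res(f.x).reshape(-1,2).round(1).tolist())
t=f.x;c,s=np.cos(t[2]),np.sin(t[2])
W=lambda p:np.round([t[0]+c*p[0]-s*p[1],t[1]+s*p[0]+c*p[1]],1)
print('pivot',W((-91,0)),'grip',W(g(95)),'jaw',W((-31,0)),'knife',W((0,32)))
```

```text
[536.73976214 159.74703469  -1.71188161] -98.08359134137103
[[-0.2, -0.3], [-0.7, -1.9], [2.5, -1.0], [-3.6, 0.9], [1.1, -0.9], [-2.3, 0.7], [0.7, 0.2], [0.2, -0.3], [-1.2, -0.8], [0.8, -0.6], [3.4, -0.1], [-1.6, -2.3], [1.3, -0.3], [3.8, -1.7], [-3.9, -4.1], [-4.1, -3.6], [0.6, 1.1], [0.4, 1.8], [-0.3, 4.8], [0.0, 1.9], [-3.2, -0.9]]
pivot [549.5 249.8] grip [459.2 279.3] jaw [541.1 190.4] knife [568.4 155.2]
```

```bash
python3 -m handwheel '0 0 0 1 -1.6 0 -1;0 0 0 2.2 -3.4 0 -1;0 0 0 2.2 -3.4 0 -1;0 0 0 2.2 -3.4 0 -1;0 0 0 2.2 -3.4 0 -1;0 0 0 2.2 -3.4 0 -1;0 0 0 2.2 -3.4 0 -1;0 0 0 2.2 -3.4 0 -1;0 0 0 2.2 -3.4 0 -1;0 0 0 2.2 -3.4 0 -1;0 0 0 2.2 -3.4 0 -1;0 0 0 0 0 0 -1'
python3 - <<'E'
from h import *
s=env.observe();print(s['eef_pos'],s['orientation'],s['width'])
KT=cam('wrist');np.savez('pics/w1.npz',K=KT[0],T=KT[1]);pic('wrist','w1.png')
E
```

```text
time: 1.1
eef_pos: [429.7, 245.5, 215.8]
orientation: [0.237, 1.563, -0.249]
contact_force: [1.5, -0.4, 0.2]
width: 15.2
[429.71103387 245.51166912 215.76489785] [ 0.23693259  1.56287481 -0.24909196] 15.191970082027275
```

View pics/w1.png

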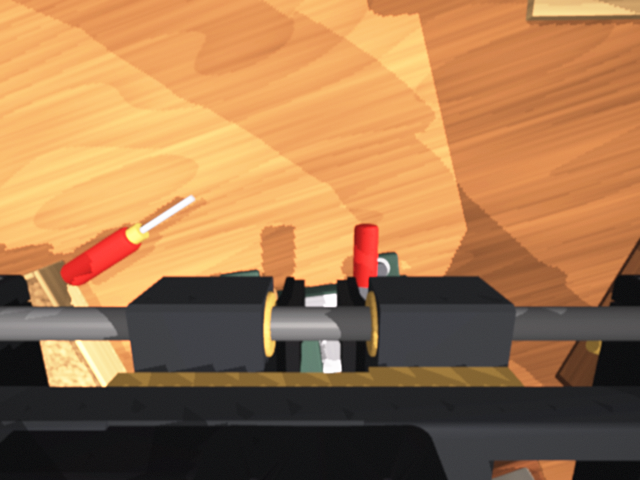

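Wrist view: the red grip's tip is at (366,226) and it runs down to about (365,285). The awl is at (130,240). The wide gripper body blocks the rest. I'll check the grip against the vise fit.

Run:
```python
from h import *
d=np.load('pics/w1.npz');KT=(d['K'],d['T'])
print('tip',px2w('',366,226,68,KT),px2w('',364.5,280,68,KT), 'pred tip',549.5-122*.951,249.8+122*.31)
print('glue',px2w('scene',409,270,75),px2w('side',253,303,75))
print('awl tip',px2w('scene',342,160,10),'butt',px2w('scene',299,193,14))
```

```text
tip [436.31778101 284.0368071   68.        ] [483.782605   268.99013628  68.        ] pred tip 433.478 287.62
glue [742.26688015  41.44230761  75.        ] [742.05035229  48.92241746  75.        ]
awl tip [366.21982283 130.37825047  10.        ] butt [401.99950214 -24.80331526  14.        ]
```

```bash
python3 -m handwheel '0 0 0 1.6 -1.2 -1 -1;0 0 0 0 0 -3.5 -1;0 0 0 0 0 -4 -1;0 0 0 0 0 -4 -1;0 0 0 0 0 -3 -1;0 0 0 0 0 -1 -1;0 0 0 0 0 0 -1'
```

```text
time: 1.73
eef_pos: [442.2, 239.8, 45.3]
orientation: [0.239, 1.563, -0.241]
contact_force: [-0.6, 0.4, 0.4]
width: 0.7
```

```bash
python3 - <<'E'
import numpy as np
p=np.array([549,248]);P=np.array([442,240.])
for f in range(160,39,-8):
    a=np.deg2rad(f);q=p+93*np.array([np.cos(a),np.sin(a)])-26*np.array([np.sin(a),-np.cos(a)])
    print(f,q.round(0),((q-P)/10).round(1));P=q
E
python3 -m handwheel '0 0 0 0.5 0.8 0.2 -1;0 0 -5 0.5 1.2 0.2 -1;0 0 -5 0.3 1.3 0 -1;0 0 -5 0.5 1.2 0 -1'
```

```text
160 [453. 255.] [1.1 1.5]
152 [455. 269.] [0.2 1.3]
144 [458. 282.] [0.4 1.3]
136 [464. 294.] [0.6 1.2]
128 [471. 305.] [0.7 1.1]
120 [480. 316.] [0.9 1. ]
112 [490. 324.] [1.  0.9]
104 [501. 332.] [1.1 0.7]
96 [513. 338.] [1.2 0.6]
88 [526. 342.] [1.3 0.4]
80 [540. 344.] [1.3 0.2]
72 [553. 344.] [1.3 0. ]
64 [566. 343.] [ 1.3 -0.1]
56 [579. 340.] [ 1.3 -0.3]
48 [592. 335.] [ 1.2 -0.5]
40 [604. 328.] [ 1.2 -0.7]
time: 2.07
eef_pos: [458.4, 285.7, 50.4]
orientation: [0.447, 1.534, -0.455]
contact_force: [-1.1, -3.1, -2.0]
width: 0.9
```

```bash
python3 -m handwheel '0 0 -6 0.6 1.2 -0.1 -1;0 0 -6 0.7 1.1 0 -1;0 0 -6 0.9 1 0 -1;0 0 -6 1 0.9 0 -1;0 0 -6 1.1 0.7 0 -1;0 0 -6 1.2 0.6 0 -1'
```

```text
time: 2.57
eef_pos: [511.9, 348.5, 54.9]
orientation: [0.95, 1.369, -0.96]
contact_force: [-3.2, -3.0, -1.1]
width: 0.1
```

```bash
python3 -m handwheel '0 0 -5 1.3 -0.4 -0.4 -1;0 0 -5 1.3 -0.1 -0.2 -1;0 0 -5 1.3 -0.2 -0.1 -1;0 0 -5 1.3 -0.3 -0.1 -1;0 0 -5 1.3 -0.4 -0.1 -1;0 0 -5 1.2 -0.6 0 -1'
```

```text
time: 3.07
eef_pos: [585.3, 346.1, 52.6]
orientation: [1.356, 1.143, -1.354]
contact_force: [-4.0, 1.1, -3.6]
width: 0.6
```

Run:
```python
from h import *
a=pic('scene','s2.png');b=pic('side','d2.png')
o=np.hstack([cv2.resize(a[100:280,320:500],(400,400)),cv2.resize(b[240:440,300:500],(400,400))])
cv2.imwrite('pics/o2.png',o[:,:,::-1]);print(env.observe()['eef_pos'],env.observe()['contact_force'])
```

```text
[587.29605341 344.66619239  53.0520242 ] [-0.26052895  0.70978994  0.49343088]
```

View pics/o2.png

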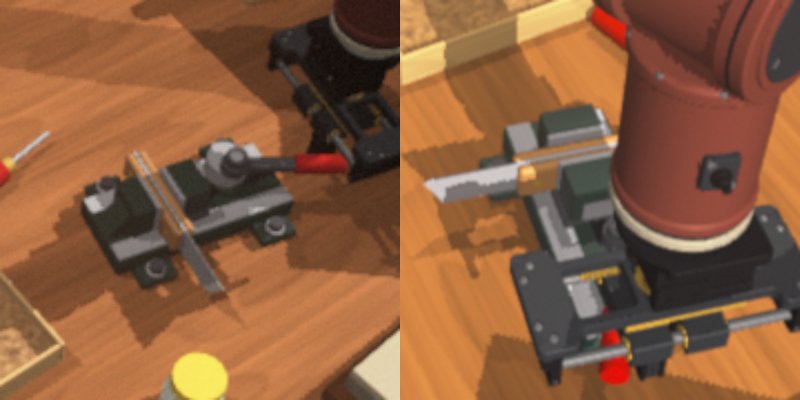

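The lever now points right in the scene crop, from (235,160) to (345,163), which is about 100° of swing. The knife is still standing. Next: back off, rise, open, and go over the jaw.

```bash
python3 -m handwheel '0 0 0 -1 0.6 0.5 -1;0 0 0 0 0 3.5 0;0 0 0 0 0 3.5 1;0 0 0 -0.6 -3 1 1;0 0 0 -0.8 -3.8 0 1;0 0 0 -0.8 -3.8 0 1;0 0 0 -0.8 -3.8 0 1;0 0 0 0 0 0 1'
python3 - <<'E'
from h import *
s=env.observe();M=R.from_rotvec(s['orientation']).as_matrix();print(s['eef_pos'],M.round(3),np.rad2deg(np.arctan2(M[1,1],M[0,1])),s['width'],s['joint_pos'].round(2))
a=cv2.imread('pics/s2.png')[140:260,350:470];cv2.imwrite('pics/c3.png',cv2.resize(a,(600,600),interpolation=2))
E
```

```text
time: 3.83
eef_pos: [538.0, 217.6, 150.0]
orientation: [1.337, 1.166, -1.311]
contact_force: [1.3, -0.4, -0.6]
width: 38.9
[537.99792118 217.61991934 150.03246944] [[-0.008  0.989 -0.148]
 [ 0.032 -0.148 -0.989]
 [-0.999 -0.012 -0.03 ]] -8.498346153373742 38.93782057342774 [-0.98  0.27  0.64  1.76 -0.21  1.16 -0.42]
```

View pics/c3.png

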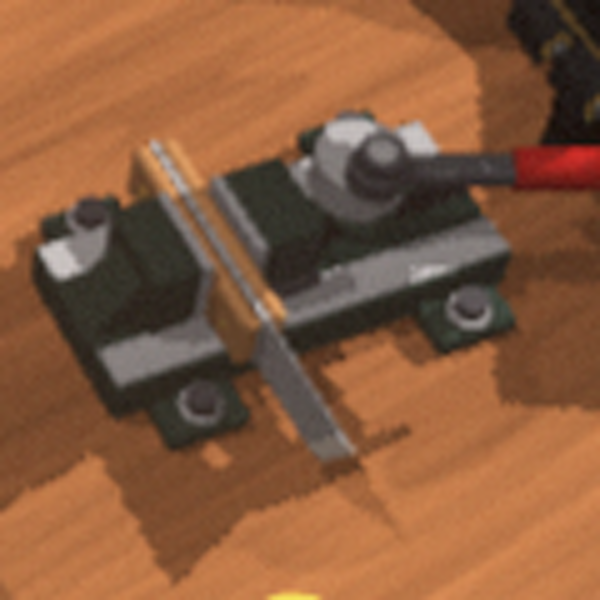

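Scene crop: the sliding jaw's top is centred near (273,215), the handle top runs from (153,148) to (267,318), and the knob is at (383,162).

```bash
python3 - <<'E'
from h import *
f=lambda u,v,z:px2w('scene',350+u/5,140+v/5,z).round(1)
print('jaw',[f(*p,70) for p in [(215,185),(285,162),(325,237),(268,272),(273,215)]])
print('knife',f(153,148,62),f(267,318,62),'blade end',f(335,452,60))
print('fit px of jaw corners',[(w2px('scene',[x,y,70])-[350,140])*5 for x,y in []])
E
python3 -m handwheel '0 -1.5 0 0.2 -2.5 0 1;0 0 0 0 0 0 1;0 0 0 0 0 0 1;0 0 0 0 0 0 1'
```

```text
jaw [array([519.6, 171.3,  70. ]), array([526.3, 209. ,  70. ]), array([573. , 196.1,  70. ]), array([575., 160.,  70.]), array([549.2, 183.5,  70. ])]
knife [479.8 164.8  62. ] [592.1 147.7  62. ] blade end [667.1 128.   60. ]
fit px of jaw corners []
time: 4.17
eef_pos: [538.0, 195.2, 155.7]
orientation: [1.35, 1.156, -1.272]
contact_force: [-0.3, 0.4, 0.2]
width: 66.1
```

```bash
python3 -m handwheel '0 0 0 0.3 -0.7 -2 1;0 0 0 0 0 -3 1;0 0 0 0 0 -2 1;0 0 0 0 0 0 1'
python3 - <<'E'
from h import *
s=env.observe();M=R.from_rotvec(s['orientation']).as_matrix();print(s['eef_pos'],M.round(3),s['width'])
E
```

```text
time: 4.5
eef_pos: [541.7, 195.0, 87.8]
orientation: [1.349, 1.163, -1.256]
contact_force: [-1.2, -0.2, -0.6]
width: 85.4
[541.71647415 195.02389988  87.79099113] [[ 0.03   0.992 -0.123]
 [ 0.046 -0.124 -0.991]
 [-0.998  0.024 -0.049]] 85.4347231838789
```

```bash
python3 -m handwheel '-2.6 1.7 -1 0 -0.7 -1 1;0 0 0 0 0 0 1;0 0 0 0 0 0 1'
```

```text
time: 4.75
eef_pos: [541.4, 191.0, 79.2]
orientation: [1.308, 1.141, -1.308]
contact_force: [0.6, 0.9, 0.3]
width: 86.9
```

```bash
python3 -m handwheel '0 0 0 0 -0.3 -2 1;0 0 0 0 0 -1.6 1;0 0 0 0 0 0 1;0 0 0 0 0 0 -1;0 0 0 0 0 0 -1;0 0 0 0 0 0 -1;0 0 0 0 0 0 -1;0 0 0 0 0 0 -1;0 0 0 0 0 0 -1;0 0 0 0 0 0 -1'
```

```text
time: 5.58
eef_pos: [542.4, 194.4, 52.9]
orientation: [1.315, 1.151, -1.293]
contact_force: [-0.8, -0.3, -1.0]
width: 50.0
```

```bash
python3 -m handwheel '0 0 0 0.05 0.4 0 -1;0 0 0 0.05 0.4 0 -1;0 0 0 0.05 0.4 0 -1;0 0 0 0.05 0.4 0 -1;0 0 0 0 0.2 0 -1'
```

```text
time: 6.0
eef_pos: [544.0, 203.8, 52.9]
orientation: [1.311, 1.143, -1.303]
contact_force: [0.2, -4.9, -0.3]
width: 49.8
```

```bash
python3 -m handwheel '0 0 0 0.1 0.6 0 -1;0 0 0 0.1 0.6 0 -1;0 0 0 0 0.5 0 -1;0 0 0 0 0 0 -1'
```

```text
time: 6.33
eef_pos: [546.1, 215.1, 52.9]
orientation: [1.308, 1.137, -1.31]
contact_force: [-2.2, 1.9, -0.8]
width: 49.4
```

```bash
python3 -m handwheel '0 0 0 0 0 0 1;0 0 0 0 0 0 1;0 0 0 0 0 0 1;0 0 0 0 0 0 1;0 0 0 0 0 2 1;0 0 0 0 0 4 1;0 0 7 0 0 4 1;0 0 7 0.4 -0.8 0 1;0 0 7 0.4 -0.8 0 1;0 0 7 0.4 -0.8 0 1;0 0 7 0.4 -0.8 0 1;0 0 7 0.4 -0.8 0 1'
python3 -m handwheel '0 0 7 0 0 0 1;0 0 7 0 0 0 1;0 0 7 0 0 0 1;0 0 7 0 0 0 1;0 0 7 0 0 0 1;0 0 7 0 0 0 1;0 0 0 0 0 0 1'
python3 - <<'E'
from h import *
s=env.observe();M=R.from_rotvec(s['orientation']).as_matrix();print(s['eef_pos'],M.round(3),np.rad2deg(np.arctan2(M[1,1],M[0,1])),s['joint_pos'].round(2))
KT=cam('wrist');np.savez('pics/w2.npz',K=KT[0],T=KT[1]);w=pic('wrist','w2.png')
b=pic('side','d3.png');a=pic('scene','s3.png')
o=np.hstack([cv2.resize(a[120:270,340:490],(400,400)),cv2.resize(b[240:440,260:460],(400,400))]);cv2.imwrite('pics/o3.png',o[:,:,::-1])
E
```

```text
time: 7.33
eef_pos: [565.3, 179.1, 159.6]
orientation: [0.751, 1.432, -0.743]
contact_force: [0.2, -0.5, 0.1]
width: 87.1
time: 7.92
eef_pos: [566.8, 176.7, 160.9]
orientation: [0.167, 1.559, -0.152]
contact_force: [0.4, -0.1, -0.2]
width: 87.0
[566.80637117 176.67332859 160.94506911] [[ 0.007  0.202  0.979]
 [ 0.009  0.979 -0.202]
 [-1.     0.01   0.005]] 78.36627436285904 [-0.75  0.26  0.45  1.72 -0.13  1.18  1.1 ]
```

View pics/o3.png

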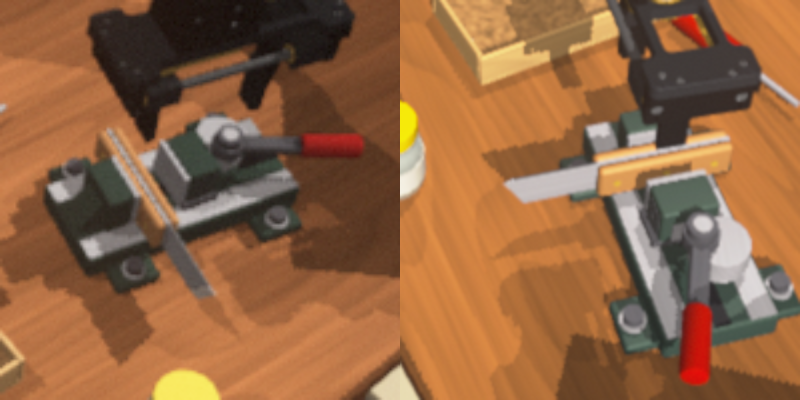

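Both views show the jaw with a wide gap and the knife standing. The handle's top edge runs (108,131)→(165,228) in the scene crop and (328,140)→(205,160) in the side crop.

Run:
```python
from h import *
f=lambda u,v:px2w('scene',340+u*.375,120+v*.375,62).round(1)
g=lambda u,v:px2w('side',260+u/2,240+v/2,62).round(1)
print(f(108,131),f(165,228),g(328,140),g(205,160))
```

```text
[478.5 165.6  62. ] [594.5 141.2  62. ] [477.1 171.5  62. ] [583.4 148.2  62. ]
```

```bash
python3 -m handwheel '0 0 2 0.9 -2.5 -1.5 1;0 0 0 0 0 -3.5 1;0 0 0 0 0 -1 1;0 0 0 0 0 0 1'
python3 - <<'E'
from h import *
s=env.observe();M=R.from_rotvec(s['orientation']).as_matrix();print(s['eef_pos'],M.round(3),np.rad2deg(np.arctan2(M[1,1],M[0,1])))
E
```

```text
time: 8.4
eef_pos: [577.4, 152.4, 101.4]
orientation: [0.158, 1.556, -0.138]
contact_force: [-0.3, -0.6, 0.7]
width: 87.2
[577.41381751 152.39563354 101.38269736] [[ 0.011  0.188  0.982]
 [ 0.011  0.982 -0.188]
 [-1.     0.013  0.009]] 79.19136954153
```

```bash
python3 -m handwheel '0 0 1.5 0 -0.1 -3 1;0 0 0 0 0 -2 1;0 0 0 0 0 -0.8 1;0 0 0 0 0 0 1'
python3 - <<'E'
from h import *
s=env.observe();print(s['eef_pos'],s['contact_force'])
b=pic('side','d4.png');a=pic('scene','s4.png')
o=np.hstack([cv2.resize(a[120:270,340:490],(400,400)),cv2.resize(b[240:440,260:460],(400,400))]);cv2.imwrite('pics/o4.png',o[:,:,::-1])
E
```

```text
time: 8.73
eef_pos: [579.1, 153.6, 45.9]
orientation: [0.142, 1.554, -0.12]
contact_force: [-0.5, -1.0, -0.7]
width: 86.8
[579.05194044 153.57026249  45.90717105] [-0.4596947  -0.97953018 -0.73516566]
```

```bash
python3 -m handwheel '0 0 0 -0.2 -0.2 -0.6 1;0 0 0 0 0 0 1;0 0 0 0 0 0 -1;0 0 0 0 0 0 -1;0 0 0 0 0 0 -1;0 0 0 0 0 0 -1;0 0 0 0 0 0 -1;0 0 0 0 0 0 -1;0 0 0 0 0 0 -1;0 0 0 0 0 0 -1;0 0 0 0 0 0 -1;0 0 0 0 0 0 -1'
```

```text
time: 9.83
eef_pos: [581.3, 153.1, 47.3]
orientation: [0.147, 1.545, -0.116]
contact_force: [-0.1, -1.7, 1.0]
width: 28.2
```

```bash
python3 -m handwheel '0 0 0 0 0 0 -1;0 0 0 0 0 0 -1;0 0 0 0 0 0 -1'
```

```text
time: 10.08
eef_pos: [581.3, 152.8, 47.2]
orientation: [0.147, 1.545, -0.116]
contact_force: [0.3, 0.9, -0.0]
width: 23.5
```

```bash
python3 -m handwheel '0 0 0 0 0 0 -0.1;0 0 0 0 0 0 -0.1;0 0 0 0 0 0 -0.1;0 0 0 -0.7 0 -1 -0.1;0 0 0 0 0 0 -0.1;0 0 0 0 0 0 -0.1;0 0 0 0 0 0 -1;0 0 0 0 0 0 -1;0 0 0 0 0 0 -1;0 0 0 0 0 0 -1;0 0 0 0 0 0 -1;0 0 0 0 0 0 -1'
```

```text
time: 11.08
eef_pos: [572.9, 153.3, 35.6]
orientation: [0.146, 1.546, -0.116]
contact_force: [-0.6, 0.4, -0.4]
width: 24.0
```

```bash
python3 -m handwheel '0 0 0 0 0 1 -1;0 0 0 0 0 2 -1;0 0 0 0 0 2.5 -1;0 0 0 0 0 2.5 -1;0 0 0 0 0 0 -1;0 0 0 0 0 0 -1;0 0 0 0 0 0 -1'
python3 - <<'E'
from h import *
s=env.observe();M=R.from_rotvec(s['orientation']).as_matrix();print(s['eef_pos'],M.round(3),np.rad2deg(np.arctan2(M[1,1],M[0,1])),s['contact_force'],s['width'])
b=pic('side','d5.png');a=pic('scene','s5.png')
o=np.hstack([cv2.resize(a[100:280,320:500],(400,400)),cv2.resize(b[200:400,260:460],(400,400))]);cv2.imwrite('pics/o5.png',o[:,:,::-1])
E
```

```text
time: 11.67
eef_pos: [573.1, 152.2, 120.5]
orientation: [0.146, 1.545, -0.118]
contact_force: [0.5, 0.7, -2.3]
width: 24.1
[573.08164072 152.17824657 120.51614468] [[ 0.024  0.168  0.986]
 [ 0.016  0.986 -0.168]
 [-1.     0.02   0.021]] 80.33940338279646 [ 0.52035889  0.66065602 -2.28987263] 24.131320130841328
```

View pics/o5.png

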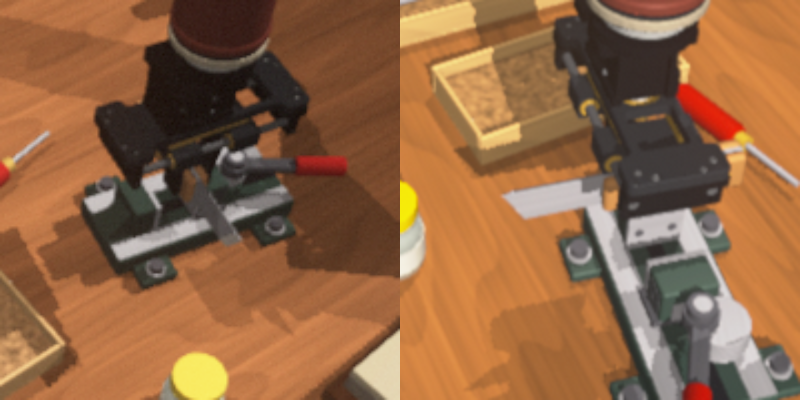

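The knife is held level, clear above the jaws, with the jaw still open. The measured force of 2.3 N matches its weight. Next, an accurate tray pose from an enlarged crop of the first pictures.

Run:
```python
import cv2,numpy as np
a=cv2.imread('pics/s1.png')[180:300,240:360];b=cv2.imread('pics/d1.png')[192:292,265:415]
a=cv2.resize(a,(400,400),interpolation=2)
b=cv2.resize(b,(400,267),interpolation=2)
o=np.zeros((400,800,3),np.uint8);o[:,:400]=a;o[:267,400:]=b;cv2.imwrite('pics/t.png',o)
```

```text
(no output)
```

View pics/t.png

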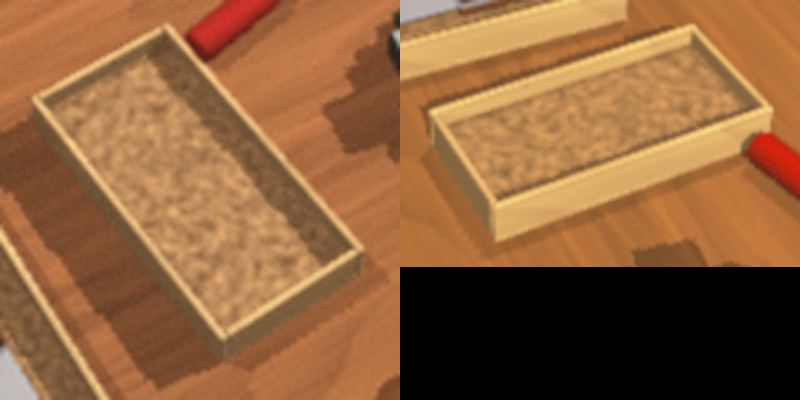

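Outer rim corners: scene (33,99), (168,25), (363,252), (223,337); side (30,112), (295,26), (373,107), (94,204).

Run:
```python
from h import *
from scipy.optimize import least_squares
L=[((-120,-60),33,99),((-120,60),168,25),((120,60),363,252),((120,-60),223,337)]
D=[((120,-60),30,112),((-120,-60),295,26),((-120,60),373,107),((120,60),94,204)]
O=[('scene',cam('scene'),[(p,240+u*.3,180+v*.3) for p,u,v in L]),('side',cam('side'),[(p,265+u*.375,192+v*.375) for p,u,v in D])]
def res(t,s=0):
    c,q=np.cos(t[2]),np.sin(t[2]);r=[]
    for n,K,l in O:
        for p,u,v in l: r+=list(w2px(n,[t[0]+c*p[0]-q*p[1],t[1]+q*p[0]+c*p[1],36],K)-[u,v])
    return np.array(r)
f=least_squares(res,[515,-90,0]);print(f.x,np.rad2deg(f.x[2]),res(f.x).round(1))
```

```text
[ 5.09111083e+02 -9.29491200e+01  4.90484900e-02] 2.810271467493908 [-1.  -1.4  0.2 -1.8  0.9 -1.4 -0.9  0.6 -1.4 -1.  -0.9 -1.1  0.1  0.6
 -0.6  1.6]
```

```bash
python3 -m handwheel '0 0 0 -0.5 -2 0 -1;0 0 2 -1 -3.5 0 -1;0 0 2 -1 -3.6 0 -1;0 0 2 -1 -3.6 0 -1;0 0 2 -1 -3.6 0 -1;0 0 2 -1 -3.6 0 -1;0 0 2 -1 -3.6 0 -1;0 0 0 -0.2 -1.5 0 -1;0 0 0 0 0 0 -1;0 0 0 0 0 0 -1'
cat > st.py <<'E'
from h import *
s=env.observe();M=R.from_rotvec(s['orientation']).as_matrix();print(s['eef_pos'].round(1),M[:,0].round(3),np.rad2deg(np.arctan2(M[1,1],M[0,1])).round(1),s['contact_force'].round(2),s['width'])
E
python3 st.py
```

```text
time: 12.6
eef_pos: [492.3, -105.5, 109.3]
orientation: [-0.031, 1.568, 0.057]
contact_force: [0.3, 0.9, -1.8]
width: 23.7
[ 492.3 -105.5  109.3] [ 0.002  0.017 -1.   ] 93.2 [ 0.28  0.91 -1.84] 23.7417923658265
```

```bash
python3 -m handwheel '0 0 0 1.3 0.7 -1 -1;0 0 0 0 0 -2 -1;0 0 0 0 0 -1.5 -1;0 0 0 0 0 0 -1;0 0 0 0 0 0 -1'; python3 st.py
```

```text
time: 13.02
eef_pos: [506.3, -92.3, 61.0]
orientation: [-0.033, 1.57, 0.061]
contact_force: [-0.1, 0.3, -2.8]
width: 23.8
[506.3 -92.3  61. ] [-0.001  0.018 -1.   ] 93.4 [-0.15  0.28 -2.8 ] 23.830345809273055
```

```bash
python3 -m handwheel '0 0 0 0 -0.5 -1 -1;0 0 0 0 0 -0.3 -1;0 0 0 0 0 0 -1;0 0 0 0 0 0 -1'; python3 st.py;  python3 -m handwheel '0 0 0 0 0 0 -1';python3 -m handwheel '0 0 0 0 0 0 -1'
```

```text
time: 13.35
eef_pos: [507.2, -95.5, 47.9]
orientation: [-0.035, 1.57, 0.064]
contact_force: [-1.0, -0.6, -2.5]
width: 23.9
[507.2 -95.5  47.9] [-0.     0.018 -1.   ] 93.6 [-0.95 -0.59 -2.52] 23.892936889513795
time: 13.43
eef_pos: [507.4, -95.6, 48.2]
orientation: [-0.035, 1.569, 0.064]
contact_force: [-0.5, -0.2, -1.7]
width: 23.9
time: 13.52
eef_pos: [507.6, -95.7, 48.6]
orientation: [-0.035, 1.569, 0.064]
contact_force: [0.2, -0.3, -2.2]
width: 23.6
```

```bash
for i in 1; do python3 -m handwheel '0 0 0 0 -0.2 -0.2 -1;0 0 0 0 0 -0.2 -1;0 0 0 0 0 -0.2 -1;0 0 0 0 0 0 -1';done; python3 -m handwheel '0 0 0 0 0 -0.2 -1;0 0 0 0 0 -0.2 -1'
```

```text
time: 13.85
eef_pos: [508.3, -98.0, 43.1]
orientation: [-0.034, 1.567, 0.063]
contact_force: [-0.1, -0.4, -3.1]
width: 23.8
time: 14.02
eef_pos: [508.5, -98.2, 39.0]
orientation: [-0.034, 1.566, 0.063]
contact_force: [1.6, 0.4, -1.6]
width: 23.9
```

```bash
python3 -m handwheel '0 0 0 0 0 -0.2 -1;0 0 0 0 0 -0.2 -1'; python3 -m handwheel '0 0 0 0 0 0 -1'
```

```text
time: 14.18
eef_pos: [508.5, -98.1, 34.5]
orientation: [-0.034, 1.566, 0.063]
contact_force: [-0.5, 0.1, -2.3]
width: 23.9
time: 14.27
eef_pos: [508.2, -98.1, 34.0]
orientation: [-0.034, 1.567, 0.063]
contact_force: [-0.0, -0.4, -2.1]
width: 23.7
```

```bash
python3 -m handwheel '0 0 0 0 0 -0.2 -1;0 0 0 0 0 -0.1 -1'; python3 -m handwheel '0 0 0 0 0 -0.2 -1'
```

```text
time: 14.43
eef_pos: [508.2, -98.1, 30.8]
orientation: [-0.034, 1.567, 0.063]
contact_force: [0.9, -0.1, -2.0]
width: 23.8
time: 14.52
eef_pos: [508.4, -98.1, 28.7]
orientation: [-0.034, 1.567, 0.063]
contact_force: [0.2, -0.2, -1.7]
width: 23.8
```

```bash
python3 -m handwheel '0 0 0 0 0 -0.2 -1;0 0 0 0 0 -0.1 -1'
```

```text
time: 14.68
eef_pos: [508.4, -98.0, 25.7]
orientation: [-0.034, 1.567, 0.064]
contact_force: [-3.1, -0.5, 5.3]
width: 23.7
```

```bash
python3 -m handwheel '0 0 0 0 0 -0.2 -1;0 0 0 0 0 -0.1 -1'
```

```text
time: 14.85
eef_pos: [508.4, -98.1, 23.5]
orientation: [-0.033, 1.567, 0.064]
contact_force: [-5.4, 1.7, 10.7]
width: 23.7
```

```bash
python3 -m handwheel '0 0 0 0 0 0.2 -1';python3 -m handwheel '0 0 0 0 0 0 -1'
```

```text
time: 14.93
eef_pos: [508.4, -98.1, 25.6]
orientation: [-0.033, 1.567, 0.064]
contact_force: [-2.2, 0.1, 0.8]
width: 23.8
time: 15.02
eef_pos: [508.5, -98.1, 25.9]
orientation: [-0.033, 1.567, 0.064]
contact_force: [-2.8, 0.7, 3.0]
width: 23.7
```

Since the grasp the tool has pitched about 1.4°, blade end low. I'll correct that and then feel again.

```bash
python3 -m handwheel '0 -1.5 0 0 0 0.1 -1;0 0 0 0 0 0 -1'; python3 st.py
```

```text
time: 15.18
eef_pos: [508.9, -98.1, 27.0]
orientation: [-0.033, 1.54, 0.064]
contact_force: [-1.3, -1.4, 0.8]
width: 24.0
[508.9 -98.1  27. ] [ 0.03   0.02  -0.999] 93.6 [-1.31 -1.41  0.82] 23.95574639212607
```

```bash
python3 -m handwheel '0 0 0 0 0 -0.1 -1'; python3 -m handwheel '0 0 0 0 0 -0.1 -1;0 0 0 0 0 0 -1'; python3 st.py
```

```text
time: 15.27
eef_pos: [509.0, -98.1, 26.2]
orientation: [-0.034, 1.539, 0.064]
contact_force: [-0.4, -0.3, 3.1]
width: 24.0
time: 15.43
eef_pos: [509.0, -98.0, 25.3]
orientation: [-0.034, 1.541, 0.064]
contact_force: [-2.7, -0.1, 4.9]
width: 23.9
[509.  -98.   25.3] [ 0.029  0.02  -0.999] 93.6 [-2.66 -0.14  4.88] 23.88856980862064
```

```bash
python3 -m handwheel '0 0 0 0 0 0.15 -1;0 0 0 0 0 0 -1'; python3 st.py
```

```text
time: 15.6
eef_pos: [509.0, -98.1, 26.6]
orientation: [-0.034, 1.542, 0.064]
contact_force: [-0.4, 0.2, 1.8]
width: 24.0
[509.  -98.1  26.6] [ 0.028  0.02  -0.999] 93.6 [-0.42  0.18  1.76] 23.958159414690197
```

```bash
python3 -m handwheel '0 0 0 0 0 0 -0.35;0 0 0 0 0 0 -0.1;0 0 0 0 0 0 0;0 0 0 0 0 0 0;0 0 0 0 0 0 0'; python3 st.py
python3 - <<'E'
from h import *
b=pic('side','d6.png');a=pic('scene','s6.png')
o=np.hstack([cv2.resize(a[160:310,230:380],(400,400),interpolation=2),cv2.resize(b[170:320,255:405],(400,400),interpolation=2)]);cv2.imwrite('pics/o6.png',o[:,:,::-1])
E
```

```text
time: 16.02
eef_pos: [509.8, -98.1, 26.3]
orientation: [-0.034, 1.541, 0.064]
contact_force: [0.1, 0.3, -0.1]
width: 42.0
[509.8 -98.1  26.3] [ 0.029  0.02  -0.999] 93.6 [ 0.11  0.31 -0.1 ] 42.016731399658006
```

View pics/o6.png

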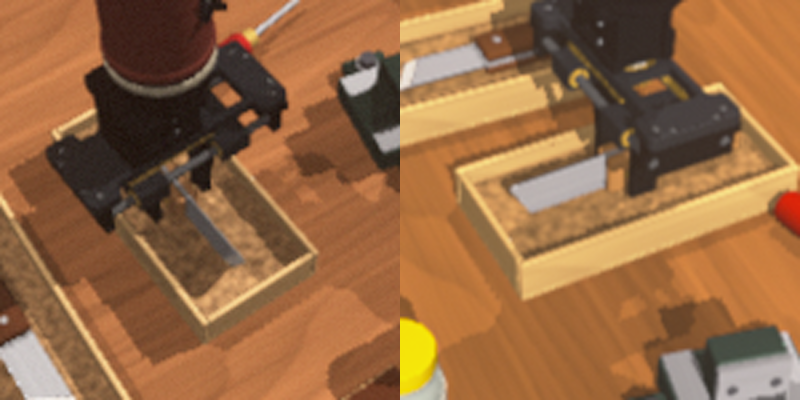

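The knife stands alone on the cork, between the open fingers (handle hidden behind the gripper, blade at about (205,215) in the scene crop). The cork top is at about 19 mm, so the knife's top is at about 53 mm and the fingers can push above the 36 mm walls. Next: raise to about 44 mm and open fully.

```bash
python3 -m handwheel '0 0 0 0 0 1 0;0 0 0 0 0 0.8 0;0 0 0 0 0 0 1;0 0 0 0 0 0 1;0 0 0 0 0 0 1;0 0 0 0 0 0 1;0 0 0 0 0 0 1;0 0 0 0 0 0 1'; python3 st.py
```

```text
time: 16.78
eef_pos: [510.2, -98.1, 47.1]
orientation: [-0.034, 1.539, 0.064]
contact_force: [-0.7, -0.2, 1.0]
width: 75.9
[510.2 -98.1  47.1] [ 0.03   0.02  -0.999] 93.6 [-0.66 -0.19  1.01] 75.93503221137723
```

```bash
python3 -m handwheel '0 0 0 -0.5 0 -0.3 1;0 0 0 0 0.5 0 1;0 0 0 0 0.8 0 1;0 0 0 0 0.6 0 1;0 0 0 0 0.2 0 1;0 0 0 0 0 0 1'; python3 st.py
```

```text
time: 17.28
eef_pos: [503.7, -74.3, 42.9]
orientation: [-0.034, 1.541, 0.064]
contact_force: [-0.0, -0.6, 0.3]
width: 86.7
[503.7 -74.3  42.9] [ 0.028  0.02  -0.999] 93.6 [-0.04 -0.55  0.27] 86.69165353508494
```

```bash
python3 -m handwheel '0 0 0 0 0.3 0 1;0 0 0 0 0.3 0 1;0 0 0 0 0.3 0 1;0 0 0 0 0.3 0 1;0 0 0 0 0.3 0 1;0 0 0 0 0.3 0 1'; python3 st.py; python3 -m handwheel '0 0 0 0 0.3 0 1;0 0 0 0 0.3 0 1;0 0 0 0 0.3 0 1;0 0 0 0 0.3 0 1;0 0 0 0 0.3 0 1;0 0 0 0 0 0 1'; python3 st.py
```

```text
time: 17.78
eef_pos: [505.2, -58.1, 44.2]
orientation: [-0.035, 1.538, 0.06]
contact_force: [-1.2, -3.7, 6.1]
width: 87.6
[505.2 -58.1  44.2] [ 0.032  0.016 -0.999] 93.5 [-1.22 -3.73  6.07] 87.55727534270133
time: 18.28
eef_pos: [506.2, -41.8, 45.9]
orientation: [-0.034, 1.536, 0.059]
contact_force: [0.2, -0.1, 0.9]
width: 86.8
[506.2 -41.8  45.9] [ 0.034  0.017 -0.999] 93.4 [ 0.17 -0.12  0.87] 86.84980454557694
```

```bash
python3 -m handwheel '0 0 0 0 0.3 0.1 1;0 0 0 0 0.3 0.1 1;0 0 0 0 0.3 0 1;0 0 0 0 0 0 1'; python3 st.py; python3 -m handwheel '0 0 0 0 0 2 1;0 0 0 0 0 4 1;0 0 0 0 0 4 1;0 0 0 -2 3 3 1;0 0 0 -2 3.5 1 1;0 0 0 -2 3.5 0 1;0 0 0 -2 3.5 0 1;0 0 0 -2 3.5 0 1;0 0 0 -2 3 0 1;0 0 0 0 0 0 1'
python3 - <<'E'
from h import *
b=pic('side','d7.png');a=pic('scene','s7.png')
o=np.zeros((600,800,3),np.uint8)
o[:400,:400]=cv2.resize(a[170:310,230:370],(400,400),interpolation=2);o[:400,400:]=cv2.resize(b[170:320,255:405],(400,400),interpolation=2)
o[400:,:300]=cv2.resize(a[130:250,330:510],(300,200));o[400:,300:600]=cv2.resize(b[270:410,290:500],(300,200));cv2.imwrite('pics/o7.png',o[:,:,::-1])
E
python3 st.py
```

```text
time: 18.62
eef_pos: [505.6, -30.8, 47.5]
orientation: [-0.034, 1.537, 0.06]
contact_force: [-0.2, 1.2, -0.4]
width: 86.9
[505.6 -30.8  47.5] [ 0.032  0.018 -0.999] 93.4 [-0.22  1.19 -0.36] 86.85665742431155
time: 19.45
eef_pos: [380.4, 170.2, 191.5]
orientation: [-0.027, 1.534, 0.054]
contact_force: [0.0, 0.8, 0.1]
width: 87.0
[383.3 165.9 191.5] [ 0.036  0.017 -0.999] 92.7 [ 0.73 -0.32  0.09] 87.0036938037333
```

View pics/o7.png

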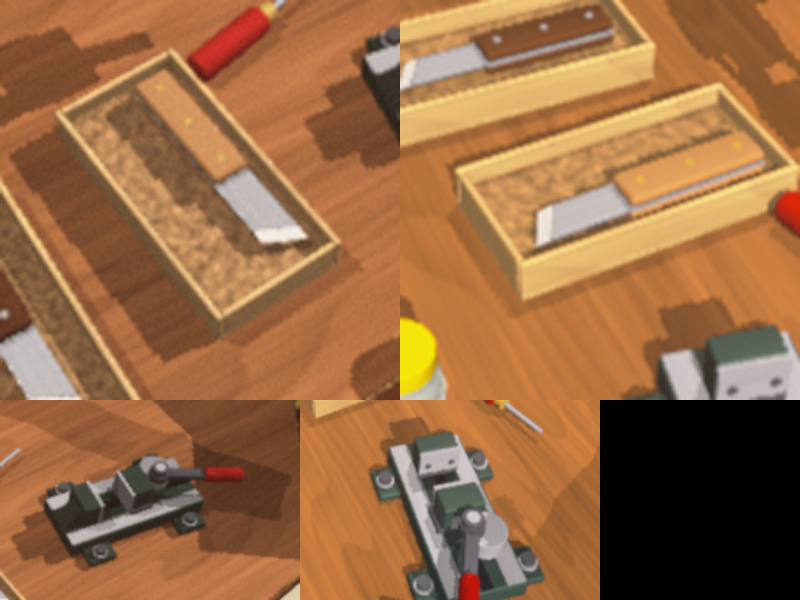

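The knife lies flat with the bright bevel strip up at (282,236) in the scene crop, handle from (150,85) to (230,172). The jaw is open. A numeric check of the lateral offset:

Run:
```python
from h import *
t=np.array([509.1,-92.9]);c,q=np.cos(.049),np.sin(.049)
loc=lambda w:np.round([c*(w[0]-t[0])+q*(w[1]-t[1]),-q*(w[0]-t[0])+c*(w[1]-t[1])],1)
for n,f,z in [('scene',lambda u,v:(230+u*.35,170+v*.35),43)]:
    for p in [(151,84),(230,172)]: print(n,loc(px2w(n,*f(*p),z)))
    print('bevel',loc(px2w(n,*f(282,236),32)))
f=lambda u,v:(255+(u-400)*.375,170+v*.375)
for p in [(760,145),(622,190)]: print('side',loc(px2w('side',*f(*p),43)))
print('bevel',loc(px2w('side',*f(543,225),32)))
```

```text
scene [-91.   18.5]
scene [20.  22.1]
bevel [87.5 25.1]
side [-101.8   30.3]
side [19.1 27.7]
bevel [83.9 24.8]
```

```bash
python3 -m handwheel '0 0 0 0 0 0 1;0 0 0 0 0 0 1'; python3 -c "
from rig import env
print(env.hand_in())"
```

```text
time: 19.72
eef_pos: [384.2, 164.2, 191.3]
orientation: [-0.023, 1.534, 0.048]
contact_force: [0.9, -0.5, -0.9]
width: 86.9
the job is handed in; nothing more can be done
None
```

The job is handed in at about 19.7 s. The knife lies flat and lengthwise in the empty tray with its bevel up. The hand-in reported no verdict.

- **Vise:** I swung the cam lever about 100° and slid the jaw back about 20 mm by its sides, going by arm travel. The last pictures show the vise still open.
- **Setting down:** I lifted the knife out and lowered it on its edge until I felt the cork, whose top is about 19 mm above the bench. The force on the cork peaked at about 13 N, under the 25 N limit. I then released it and tipped it over with one finger.
- **Final position:** The balance point is about 8 mm from the tray centre lengthwise and 22–28 mm sideways; the limits are 28 and 42 mm.
- **Other items:** I never went near the old knife, and it looks unmoved in the last views. The other bench things in view also look unmoved; I did not measure any of them. The arm stands clear of everything.

**Checks that disagreed:**
- At first touch the blade end was about 1.4° low. I corrected this before letting go.
- The scene and side cameras differ by up to about 12 mm on where the handle ends are. Both put the knife inside the limits.

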